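# Free the large cover of the mould-curing unit

### The job

Take the screwdriver from its wooden stand and, with its blade in the slot, turn the fastener on the larger of the curing unit's two covers a quarter turn anticlockwise (seen from above) to its stop, so that the cover is free. Leave the fastener on the smaller cover as it is, and stand the screwdriver back upright in the hole of its stand, guard resting on the wood, and let go.

Things in the scene. Friction and masses are not known exactly. Their poses are not given: they have to be found in the camera images.
- driver_grip (a point): Centre of the screwdriver's black square handle (28 x 28 mm, 60 mm long, half above and half below this point), upright in its stand at the start. Flats face along x and y, z points up. A round guard 54 mm across, 6 mm thick, has its underside 36 mm below this point; then a 10 mm shank. Mass about 130 g.
- driver_tip (a point): Middle of the end edge of the screwdriver's flat steel blade, 106 mm below driver_grip on the same axis, with the same axes. The blade is 24 mm wide along x and 4 mm thick along y.
- stand_hole0 (a point): Centre of the mouth of the round vertical through hole, 36 mm across, in the stand, a fixed wooden block 90 x 90 mm and 85 mm tall (this point lies on its top face). With the screwdriver home its guard rests on this face and its tip is 70 mm below this point.
- large_fastener_top (a point): Centre of the top of the round slotted steel head, 48 mm across, 16 mm proud of the larger cover (170 x 140 mm, aluminium, on the fixed white curing unit 210 x 340 x 70 mm), 89 mm above the table. The slot runs across the head along x and turns with it: 14 mm deep, 20 mm wide at the top narrowing to 10 mm for the lowest 4 mm. z up.
- large_fastener (a joint): Angle of the larger cover's fastener: 0 locked (slot across the cover's 170 mm side), growing anticlockwise seen from above to a hard stop at 1.57 rad (slot along that side: cover free). Starts at 0 to 0.2, turns against friction of about 0.1 N m and stays where it is left. The blade has about 0.25 rad of play in the slot.
- small_fastener (a joint): Angle of the like fastener on the smaller cover (100 x 75 mm), beside the larger one on the unit's top, left or right of it; starts near 0 (locked) and is to be left so.
There are look-alikes about, which are no part of the job. Leave any green or yellow look-alike of the part that bears driver_grip alone.

How it is judged (in metres and radians):
On the way, in this order (a step that is already met when the one before it is completed fails the run):
1. the screwdriver's blade stands in the slot of the larger cover's fastener, which is still locked (horizontal distance between driver_tip and large_fastener_top below 0.012 m and z of driver_tip in the frame of large_fastener_top below -0.004 m and value of joint large_fastener below 0.8 rad), for 0.05 s.
2. the fastener is turned free with the blade still in its slot (horizontal distance between driver_tip and large_fastener_top below 0.015 m and z of driver_tip in the frame of large_fastener_top below -0.002 m and value of joint large_fastener above 1.1 rad), for 0.05 s.
At the end, for the whole second after the job is handed in: The larger cover's fastener is turned to at least 1.1 rad, the smaller cover's is still below 0.35 rad, and the screwdriver stands released in its stand, tilted less than 0.2 rad, its tip at least 60 mm below the hole's mouth and within 20 mm of the hole's axis (value of joint large_fastener above 1.1 rad and value of joint small_fastener below 0.35 rad and horizontal distance between driver_tip and stand_hole0 below 0.02 m and z of driver_tip in the frame of stand_hole0 below -0.06 m and angle between driver_grip's own z axis and vertical below 0.2 rad); the robot touches nothing.
It fails at once if the smaller cover's fastener is turned (value of joint small_fastener above 0.35 rad).
It also fails if it takes over 45 s, if anything falls off the work surface, if the arm or the gripper's body presses on something with over 40 N, if the wrist force passes 120 N, or if a joint passes its speed limit or range.

### The arm

A 7-joint arm with a two-finger parallel gripper is mounted at the origin on the work surface. World frame = base frame: x ahead of the robot, y to its left, z up, the work surface at z = 0. Lengths are in m, angles in degrees, forces in N, time in s.
With the tool pointing down it reaches from about 0.425 to 0.875 m from the base axis. Payload 4.7 kg.
Tool frame: the origin (TCP) lies midway between the tips of the shut fingers; the grasp point (between the pads) lies 19 mm behind it; z points along the fingers, y is the line along which they close (so a half turn about z gives the same grasp; the last joint's range is limited). The gripper opens to 85 mm and grips with 20 to 120 N. Pads are 22 mm wide; open, the fingers measure 114 mm over their backs; the gripper's body (76 mm by 85 mm) begins 54 mm behind the grasp point. The pads swing forward as they close: fully open they stand 13 mm farther back than shut.
Start: joints at [-75.224, 18.392, -4.016, 83.108, 1.295, 78.541, -3.26], TCP at [0.157, 0.631, 0.231] pointing down, gripper open.
Joint ranges: [-163.93, 163.93], [-17.29, 119.83], [-79.2, 71.16], [3.27, 140.29], [-89.18, 269.18], [5.43, 117.66], [-154.24, 154.24]. Speed limits (degrees/s): [147.25, 147.25, 180, 180, 180, 180, 180].

### API

Orientations are given as a 3x3 rotation matrix whose columns are the frame's x, y, z axes.
In Python, from workcell import ctrl, cams gives the robot as it stands.
- The arm moves only by the tool play_rows, never from a script. Its argument "steps" is text: rows parted by semicolons, each of 7 numbers parted by spaces: the finger opening in cm, from 0 to 8.54, then the shift along the tool's x, y, z in cm, then the turn, a rotation vector about the tool's x, y, z in degrees. In form: jaw x y z wx wy wz; .... A call has exactly 10 rows; each row shifts and turns the commanded pose from where the row before left it, along the tool's axes as they then stand; what a row does not reach is not made up. A row lasts 1/12 s, in which the tool goes at most 41.7 mm and 7.16 degrees, less where a joint would pass 70% of its speed; a pose out of reach is approached as far as the arm can. A call with a gripper value outside its range is refused whole. The fingers move at their own pace and stop on an object; "squeeze" is the grip in N (left out, the last holds). Time passes only in rows, so rows that do not move let the fingers close, or fill a call up. It gives the time, the measured TCP pose, the force, the opening and the grip force at its end, in the units of the state.
- ctrl.get_obs(): the state, without advancing time (a new reading comes with each control period).
- cams.snapshot(name): name is "side" or "top" or "wrist"; returns a dict with "color" (420x560x3 uint8, blue, green, red), "camera_matrix" (3x3 intrinsics, pixels), "cam_to_world" (4x4, takes a point from camera to world coordinates); the wrist camera has in their place "tool_from_camera" (4x4, takes a point from camera to tool coordinates, whose origin is the TCP and whose axes are the flange's). Camera axes: x right, y down, z forward; pixel columns grow to the right and rows downward; lengths in m; the calibration is good to about 2 mm. A picture is of the moment at which its call begins: read the wrist's pose just before it. There is no depth.
- ctrl.job_done(): hands the job in; it is judged then, once.
The state is a dict: "t": time; "joint_positions": joint angles; "qd": joint speeds; "joint_efforts": joint torques, N m; "ee_pos": TCP position; "eef_rot": TCP orientation; "force": force on the tool from outside, world axes, zero at the start; "moment": the same for the moment, N m; "width": finger opening in m; "gripper_force": force on a finger pad.
Only numpy, scipy, OpenCV 4.12 (cv2) and the standard library are available. Lean on these libraries where they do the work, as an engineer would, in place of code of your own. Each camera call takes 0.05 s, during which the arm holds its last target. There are 200 camera calls.

## Working session

There is one attempt and no reset: what is moved stays moved. The work goes in short steps, Python scripts to look and compute and a tool call to move; the robot and the scene stay as the last step left them, time stands still between calls to the robot, and variables do not carry over. Pictures are saved under pics/ and viewed, at most 12 in all, crops included, and the job is handed in when it is done.

Besides the shell and the picture viewer there is one more tool, called after "Call:" as a command line: name --argument value ..., lists and objects as JSON in quotes. play_rows: Moves the arm, as the interface text tells. Its arguments: {"type":"object","properties":{"steps":{"type":"string"},"squeeze":{"type":"number"}},"required":["steps"]}

```bash
mkdir -p pics
cat > h.py <<'E'
import numpy as np, cv2
from workcell import ctrl, cams
def snap(n,f=None):
    o=ctrl.get_obs(); s=cams.snapshot(n); K=np.array(s["camera_matrix"])
    if n=="wrist":
        T=np.eye(4);T[:3,:3]=o["eef_rot"];T[:3,3]=o["ee_pos"];T=T@np.array(s["tool_from_camera"])
    else: T=np.array(s["cam_to_world"])
    if f: cv2.imwrite("pics/"+f,s["color"])
    np.savez(""+n+".npz",K=K,T=T,c=s["color"])
    return s["color"],K,T
def load(n):
    d=np.load(""+n+".npz"); return d["c"],d["K"],d["T"]
def onplane(K,T,uv,z):
    d=T[:3,:3]@np.linalg.solve(K,[uv[0],uv[1],1.]); return T[:3,3]+d*(z-T[2,3])/d[2]
def proj(K,T,p):
    q=K@(T[:3,:3].T@(np.array(p)-T[:3,3])); return q[:2]/q[2]
E
python3 - <<'E'
from h import *
a=snap("top","top0.png");b=snap("side","side0.png")
for x in(a,b):print(x[1],x[2].round(3))
o=ctrl.get_obs();print(o["t"],np.array(o["eef_rot"]).round(3),o["ee_pos"])
E
```

```text
[[506.04669148   0.         279.87915992]
 [  0.         506.04669148 211.77307575]
 [  0.           0.           1.        ]] [[ 0.011 -0.997  0.07   0.44 ]
 [-1.    -0.01   0.02   0.077]
 [-0.019 -0.071 -0.997  1.287]
 [ 0.     0.     0.     1.   ]]
[[388.73590365   0.         282.84184561]
 [  0.         388.73590365 216.95521021]
 [  0.           0.           1.        ]] [[-0.822 -0.36   0.442  0.194]
 [-0.57   0.521 -0.635  0.555]
 [-0.002 -0.774 -0.633  0.604]
 [ 0.     0.     0.     1.   ]]
0.1 [[-0.97   0.241 -0.   ]
 [ 0.241  0.97  -0.002]
 [-0.    -0.002 -1.   ]] [0.15682012 0.63030692 0.23033694]
```

View pics/top0.png

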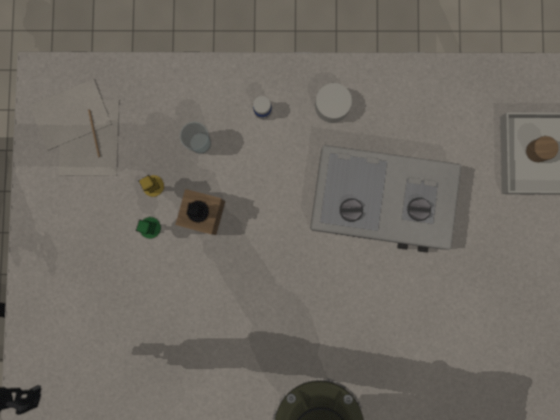

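View pics/side0.png

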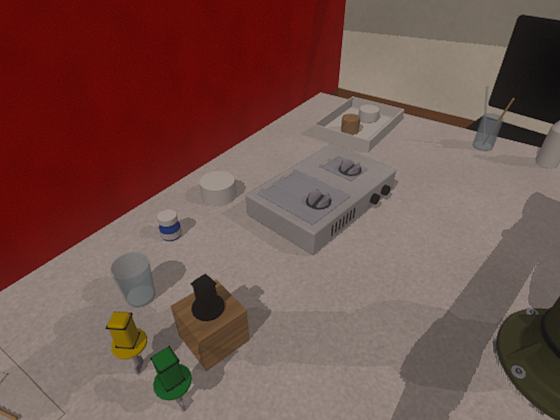

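The top view shows a wooden stand with the black driver at (198,211), and yellow (151,186) and green (150,228) look-alikes to its left. The unit is at about (388,198), with the larger cover on the left (fastener 352,210) and the smaller on the right (419,209). The black-handled driver in the wooden stand is the one meant, since green and yellow are excluded. I'll confirm that and the slot in one enlarged crop.

Run:
```python
from h import *
c,K,T=load("top")
g=lambda u,v,w,h,s:cv2.resize(np.clip(c[v:v+h,u:u+w].astype(float)*1.6,0,255).astype(np.uint8),None,fx=s,fy=s,interpolation=cv2.INTER_CUBIC)
a=g(130,160,110,85,3.6);b=g(305,140,165,115,2.4)
h=max(a.shape[0],b.shape[0]);P=lambda i:cv2.copyMakeBorder(i,0,h-i.shape[0],0,4,0)
cv2.imwrite("pics/crop1.png",np.hstack([P(a),P(b)]))
print(P(a).shape,P(b).shape)
```

```text
(306, 400, 3) (306, 400, 3)
```

View pics/crop1.png

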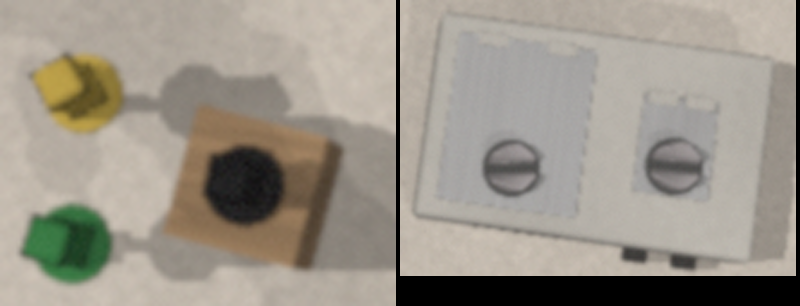

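The crop confirms both: the black driver is in the wooden stand, and the larger cover (left) carries the fastener at about (352,210), with its slot roughly horizontal in the image (along y). Next I'll measure positions.

Run:
```python
from h import *
c,K,T=load("top"); im=c.astype(float)
# stand: wood colour; driver: dark within
def biggest(m,roi):
    u0,v0,u1,v1=roi; mm=np.zeros(m.shape,np.uint8); mm[v0:v1,u0:u1]=m[v0:v1,u0:u1]
    cs,_=cv2.findContours(mm,cv2.RETR_EXTERNAL,cv2.CHAIN_APPROX_NONE); return max(cs,key=cv2.contourArea)
g=im.mean(2)
k=biggest(((g<38)*255).astype(np.uint8),(170,185,230,240)); print("guard",cv2.minEnclosingCircle(k),cv2.contourArea(k))
(u,v),r=cv2.minEnclosingCircle(k); print(onplane(K,T,(u,v),.091))
k=biggest((((im[...,2]-im[...,0])>18)*255).astype(np.uint8),(170,180,235,240)); print("stand",cv2.minAreaRect(k),cv2.boxPoints(cv2.minAreaRect(k)))
for p in cv2.boxPoints(cv2.minAreaRect(k)): print(onplane(K,T,p,.085).round(4))
# heads: dark ring
gg=cv2.cvtColor(c,cv2.COLOR_BGR2GRAY)
for roi in((330,190,375,230),(398,190,442,230)):
    u0,v0,u1,v1=roi; z=cv2.resize(gg[v0:v1,u0:u1],None,fx=6,fy=6,interpolation=cv2.INTER_CUBIC)
    h=cv2.HoughCircles(z,cv2.HOUGH_GRADIENT,1,100,param1=80,param2=15,minRadius=50,maxRadius=90)
    for q in h[0]:
        uv=(u0+(q[0]+.5)/6-.5,v0+(q[1]+.5)/6-.5); print("head",uv,q[2]/6,onplane(K,T,uv,.089).round(4))
print("r expect",506*.024/1.195)
o=ctrl.get_obs();print(o["t"])
```

```text
guard ((197.125, 210.875), 11.315189361572266) 336.5
[0.5243793  0.29723851 0.091     ]
stand ((199.4346160888672, 211.57305908203125), (41.83565902709961, 38.415138244628906), 15.255120277404785) [[174.2     224.59998]
 [184.3077  187.53845]
 [224.66924 198.54614]
 [214.56154 235.60767]]
[0.4914 0.3525 0.085 ]
[0.5806 0.3305 0.085 ]
[0.555  0.2329 0.085 ]
[0.4662 0.2554 0.085 ]Traceback (most recent call last):
  File "<stdin>", line 17, in <module>
TypeError: 'NoneType' object is not subscriptable
```

Run:
```python
from h import *
s=cams.snapshot("wrist"); print(np.array(s["tool_from_camera"]).round(3), s["camera_matrix"][0])
c,K,T=load("top"); gg=cv2.cvtColor(c,cv2.COLOR_BGR2GRAY)
print(onplane(K,T,(351.7,209.6),.089),onplane(K,T,(419,209),.089))
```

```text
[[ 0.001 -0.96  -0.281  0.071]
 [ 1.     0.     0.001 -0.   ]
 [-0.001 -0.281  0.96  -0.143]
 [ 0.     0.     0.     1.   ]] [339.16391652   0.         290.09622724]
[ 0.53119816 -0.06967976  0.089     ] [ 0.53418849 -0.22830928  0.089     ]
```

Call:
play_rows --steps "8.5 -4 -2.1 -0.5 0 0 0;8.5 -4 -2.1 -0.5 0 0 0;8.5 -3.5 -2.1 -0.5 0 0 0;8.5 -3.5 -2.1 -0.5 0 0 0;8.5 -3.5 -2.1 -0.5 0 0 0;8.5 -3.5 -2.1 -0.5 0 0 0;8.5 -3.5 -2.1 -0.5 0 0 0;8.5 -3.5 -2.1 -0.5 0 0 0;8.5 -3.5 -2.1 -0.5 0 0 0;8.5 0 0 0 0 0 0"

```text
t: 0.98
ee_pos: [0.4291, 0.3652, 0.2768]
eef_rot: [[-0.967, 0.255, 0.005], [0.255, 0.967, -0.003], [-0.006, -0.001, -1.0]]
force: [1.7, -1.6, 0.8]
width: 0.0849
gripper_force: 0.0
```

Run:
```python
from h import *
c,K,T=snap("wrist"); cv2.imwrite("pics/w1.png",np.clip(c.astype(float)*2,0,255).astype(np.uint8))
print(proj(K,T,[.524,.297,.151]),proj(K,T,[.524,.297,.091]))
```

```text
[244.23780516 311.20457425] [251.43915271 278.66780689]
```

View pics/w1.png

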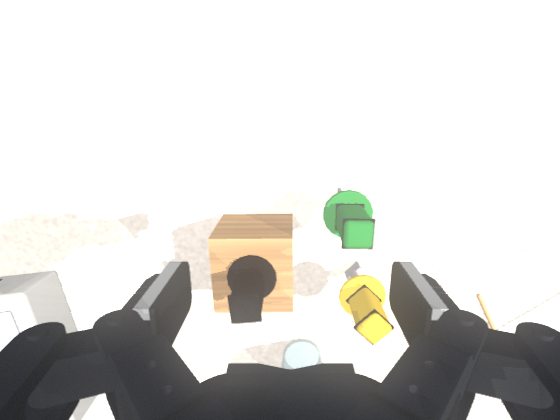

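Run:
```python
from h import *
c,K,T=load("wrist"); g=c.mean(2)
crop=np.clip(c[240:340,195:315].astype(float)*5,0,255).astype(np.uint8)
cv2.imwrite("pics/w1c.png",cv2.resize(crop,None,fx=5,fy=5,interpolation=cv2.INTER_CUBIC))
m=((g<35)*255).astype(np.uint8); r=np.zeros_like(m); r[245:335,215:290]=m[245:335,215:290]
k=max(cv2.findContours(r,0,1)[0],key=cv2.contourArea)
a=cv2.approxPolyDP(k,1.5,True)[:,0]; print(a.tolist())
for v in range(290,326,3):
    x=np.where(r[v]>0)[0]; print(v,x.min() if len(x) else 0,x.max() if len(x) else 0,end=' | ')
```

```text
Traceback (most recent call last):
ValueError: max() iterable argument is empty
```

View pics/w1c.png

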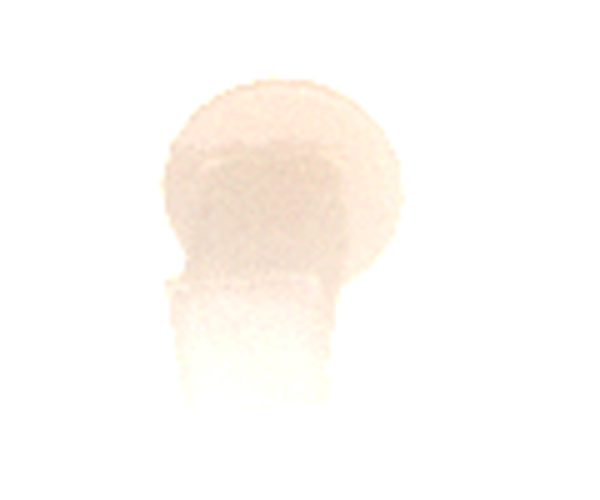

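Run:
```python
from h import *
c,K,T=load("wrist"); g=c.mean(2)
print(g[300,215:275:3].round(),g[285:330:3,247].round())
for t in (60,75,90):
  m=((g<t)*255).astype(np.uint8); r=np.zeros_like(m); r[298:335,218:275]=m[298:335,218:275]
  cs=cv2.findContours(r,0,1)[0]
  if not cs: continue
  k=max(cs,key=cv2.contourArea); print(t,cv2.minAreaRect(k),cv2.approxPolyDP(k,1.5,True)[:,0].tolist())
P=np.array([onplane(K,T,p,.151) for p in[(228,296),(262.6,296.6),(260,321),(232.6,321.6)]])
print(P.round(4),P.mean(0)); 
for i in range(4):
  d=P[(i+1)%4]-P[i]; print(np.linalg.norm(d),np.degrees(np.arctan2(d[1],d[0])))
```

```text
[105. 100. 109. 109.  94.  48.  49.  48.  50.  49.  49.  49.  49.  48.
  49.  47.  82. 105. 104. 104.] [ 44.  44.  44.  46.  47.  50.  50.  50.  51.  52.  52.  52.  53. 152.
 149.]
60 ((245.0, 310.0), (24.0, 34.0), 90.0) [[228, 298], [232, 322], [260, 320], [262, 298]]
75 ((245.0, 310.0), (24.0, 34.0), 90.0) [[228, 298], [232, 322], [260, 320], [262, 298]]
90 ((245.0, 310.0), (24.0, 36.0), 90.0) [[227, 298], [231, 322], [261, 320], [260, 312], [263, 298]]
[[0.5053 0.2875 0.151 ]
 [0.5137 0.3174 0.151 ]
 [0.5376 0.308  0.151 ]
 [0.5318 0.2834 0.151 ]] [0.52210679 0.29906708 0.151     ]
0.031044245972274197 74.12234819153315
0.025643662700171786 -21.432418188285386
0.02523401876319008 -103.29157929629281
0.026871902918088945 171.29172439184356
```

```bash
cat >> h.py <<'E'
from scipy.spatial.transform import Rotation as Ro
def delta(p,yawx):
    """tool-frame shift (cm) and rotvec (deg) to TCP p, tool down with x axis at world angle yawx deg"""
    o=ctrl.get_obs(); R=np.array(o["eef_rot"]); a=np.radians(yawx); c,s=np.cos(a),np.sin(a)
    G=np.array([[c,s,0],[s,-c,0],[0,0,-1]])
    print("t",round(o["t"],2),"yaw",np.degrees(np.arctan2(R[1,0],R[0,0])).round(2),"pos",np.round(o["ee_pos"],4),"q7",round(o["joint_positions"][6],1),"F",np.round(o["force"],1),"w",round(o["width"],4))
    print("d",(R.T@(np.array(p)-o["ee_pos"])*100).round(2),"rot",np.degrees(Ro.from_matrix(R.T@G).as_rotvec()).round(2))
E
python3 -c "
from h import *
delta([.523,.298,.20],165)"
```

```text
t 1.03 yaw 165.44 pos [0.4256 0.3691 0.2762] q7 32.6 F [-1.   0.3 -0.8] w 0.0854
d [-11.19  -4.43   7.65] rot [-0.01  0.15  0.44]
```

Call:
play_rows --steps "6.5 -2 -0.9 0 0 0 0;6.5 -3 -1.2 1.5 0 0 0.4;6.5 -3 -1.2 2 0 0 0;6.5 -2 -0.8 2 0 0 0;6.5 -1.2 -0.3 1.5 0 0 0;6.5 0 0 0.65 0 0 0;6.5 0 0 0 0 0 0;6.5 0 0 0 0 0 0;6.5 0 0 0 0 0 0;6.5 0 0 0 0 0 0"

```text
t: 1.87
ee_pos: [0.5184, 0.3057, 0.2005]
eef_rot: [[-0.969, 0.246, 0.001], [0.246, 0.969, 0.002], [-0.001, 0.002, -1.0]]
force: [-0.0, 1.2, -0.2]
width: 0.0646
gripper_force: 0.0
```

```bash
python3 -c "
from h import *
delta([.523,.298,.101],165)
c,K,T=snap('wrist','w2.png'); 
for z in(.151,.091):print(proj(K,T,[.523,.298,z]))
cv2.imwrite('pics/w2b.png',np.clip(c.astype(float)*3,0,255).astype(np.uint8))"
```

```text
t 1.87 yaw 165.78 pos [0.5184 0.3057 0.2005] q7 45.4 F [-0.   1.2 -0.2] w 0.0646
d [-0.63 -0.65  9.94] rot [0.13 0.06 0.78]
[279.53246319 238.41223469]
[281.56522912 209.45364175]
```

View pics/w2b.png

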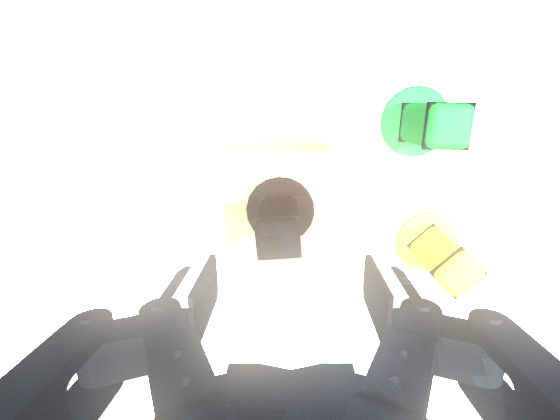

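The guard is at (281,209) and the handle top at (278,239), both within 2 px of the prediction, with the handle square to the fingers. Descending.

Call:
play_rows --steps "6.5 -0.3 -0.3 0.5 0 0 0.6;6.5 -0.3 -0.3 1 0 0 0;6.5 0 0 1.5 0 0 0;6.5 0 0 1.5 0 0 0;6.5 0 0 1.5 0 0 0;6.5 0 0 1.5 0 0 0;6.5 0 0 1.2 0 0 0;6.5 0 0 0.9 0 0 0;6.5 0 0 0.3 0 0 0;6.5 0 0 0 0 0 0"

```text
t: 2.75
ee_pos: [0.5228, 0.296, 0.099]
eef_rot: [[-0.966, 0.259, -0.001], [0.259, 0.966, -0.001], [0.001, -0.001, -1.0]]
force: [0.1, -0.0, -0.1]
width: 0.065
gripper_force: 0.0
```

```bash
python3 -c "
from h import *
delta([.523,.298,.101],165)"
```

```text
t 2.75 yaw 165.02 pos [0.5228 0.296  0.099 ] q7 46.7 F [ 0.1 -0.  -0.1] w 0.065
d [ 0.03  0.19 -0.2 ] rot [-0.07 -0.05  0.02]
```

Call:
play_rows --steps "6.5 0 0.1 -0.2 0 0 0;4 0 0 0 0 0 0;2 0 0 0 0 0 0;1 0 0 0 0 0 0;1 0 0 0 0 0 0;1 0 0 0 0 0 0;1 0 0 0 0 0 0;1 0 0 0 0 0 0;1 0 0 0 0 0 0;1 0 0 0 0 0 0" --squeeze 70

```text
t: 3.58
ee_pos: [0.5241, 0.2979, 0.1031]
eef_rot: [[-0.966, 0.258, 0.002], [0.258, 0.966, 0.001], [-0.001, 0.002, -1.0]]
force: [-0.6, -0.1, 5.0]
width: 0.0274
gripper_force: 67.9
```

Call:
play_rows --steps "1 0 0 -0.5 0 0 0;1 0 0 -1 0 0 0;1 0 0 -1.5 0 0 0;1 0 0 -1.5 0 0 0;1 0 0 -1.5 0 0 0;1 0 0 -1.5 0 0 0;1 0 0 -1.5 0 0 0;1 0 0 -1.5 0 0 0;1 0 0 -1.5 0 0 0;1 0 0 -1 0 0 0"

```text
t: 4.42
ee_pos: [0.5237, 0.2975, 0.2339]
eef_rot: [[-0.966, 0.258, 0.001], [0.258, 0.966, 0.001], [-0.001, 0.001, -1.0]]
force: [-0.4, 0.5, -0.2]
width: 0.0273
gripper_force: 67.4
```

```bash
python3 -c "
from h import *
delta([.5312,-.07,.25],165)
c,K,T=snap('side');p=ctrl.get_obs()['ee_pos']
uv=proj(K,T,[p[0],p[1],p[2]-.088]);print(uv)
u,v=map(int,uv)
a=cv2.resize(c[v-60:v+30,u-60:u+60],None,fx=3.3,fy=3.3,interpolation=cv2.INTER_CUBIC)
c,K,T=snap('wrist')
for z in(-.088,-.02):print(proj(K,T,[p[0],p[1],p[2]+z]))
b=cv2.resize(c[120:360,180:400],None,fx=1.24,fy=1.24)
b=cv2.copyMakeBorder(b,0,max(0,a.shape[0]-b.shape[0]),0,0,0)[:a.shape[0]]
cv2.imwrite('pics/lift.png',np.clip(np.hstack([a,b]).astype(float)*1.8,0,255).astype(np.uint8));print(a.shape,b.shape)"
```

```text
t 4.42 yaw 165.03 pos [0.5237 0.2975 0.2339] q7 45.4 F [-0.4  0.5 -0.2] w 0.0273
d [-10.23 -35.31  -1.64] rot [0.06 0.05 0.03]
[201.90984838 282.18615541]
[289.58696729 209.50886747]
[290.00884964 248.16671459]
(297, 396, 3) (297, 273, 3)
```

View pics/lift.png

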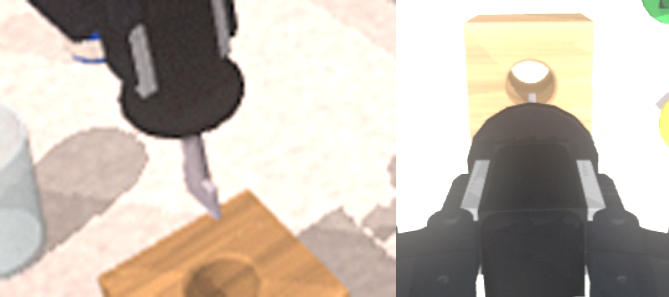

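```bash
python3 -c "
from h import *
c,K,T=load('side');o=ctrl.get_obs();p=np.array(o['ee_pos']);R=np.array(o['eef_rot'])
for ax in(0,1):
  for s in(-.012,.012):
    q=p+R[:,ax]*s;q[2]-=.088;print(ax,((proj(K,T,q)-[141,222])*3.3).round())
c,K,T=load('wrist')
for ax in(0,1):
  for s in(-.012,.012):
    q=p+R[:,ax]*s;q[2]-=.088;print(ax,((proj(K,T,q)-[180,120])*1.24+[396,0]).round())
"
```

```text
0 [188. 186.]
0 [215. 216.]
1 [224. 188.]
1 [179. 214.]
0 [532. 130.]
0 [532.  90.]
1 [511. 110.]
1 [552. 110.]
```

Blade is wide along tool x (the edge matches the projection in both views). Now I'll travel to the fastener and look at the slot.

Call:
play_rows --steps "1 -0.6 -2 -0.3 0 0 0;1 -1.1 -3.85 -0.3 0 0 0;1 -1.1 -3.85 -0.3 0 0 0;1 -1.1 -3.85 -0.3 0 0 0;1 -1.1 -3.85 -0.3 0 0 0;1 -1.1 -3.85 -0.3 0 0 0;1 -1.1 -3.85 -0.3 0 0 0;1 -1.1 -3.85 -0.3 0 0 0;1 -1.1 -3.85 -0.2 0 0 0;1 -1.7 -3.3 0 0 0 3"

```text
t: 5.35
ee_pos: [0.5359, -0.0828, 0.2578]
eef_rot: [[-0.951, 0.31, -0.001], [0.31, 0.951, 0.001], [0.001, 0.0, -1.0]]
force: [1.4, 0.2, -1.8]
width: 0.0273
gripper_force: 67.7
```

Call:
play_rows --steps "1 -0.5 -2 0 0 0 5;1 0 -1 0 0 0 7;1 0 0 0 0 0 7.1;1 0 0 0 0 0 7.1;1 0 0 0 0 0 7.1;1 0 0 0 0 0 7.1;1 0 0 0 0 0 7.1;1 0 0 0 0 0 7.1;1 0 0 0 0 0 7.1;1 0 0 0 0 0 7"

```text
t: 6.18
ee_pos: [0.5314, -0.1096, 0.2568]
eef_rot: [[-0.052, 0.999, -0.002], [0.999, 0.052, 0.0], [0.0, -0.002, -1.0]]
force: [-1.2, 0.3, -1.6]
width: 0.0275
gripper_force: 67.7
```

Call:
play_rows --steps "1 0 0 0 0 0 3.3;1 0 0 0 0 0 0;1 0 0 0 0 0 0;1 0 0 0 0 0 0;1 0 0 0 0 0 0;1 0 0 0 0 0 0;1 0 0 0 0 0 0;1 0 0 0 0 0 0;1 0 0 0 0 0 0;1 0 0 0 0 0 0"

```text
t: 7.02
ee_pos: [0.5321, -0.1097, 0.258]
eef_rot: [[-0.001, 1.0, 0.0], [1.0, 0.001, 0.0], [0.0, 0.0, -1.0]]
force: [0.6, -0.5, -1.4]
width: 0.0274
gripper_force: 67.6
```

```bash
python3 -c "
from h import *
delta([.5312,-.07,.20],90)
c,K,T=snap('wrist','w3.png');uv=proj(K,T,[.5312,-.07,.089]);print(uv)
cv2.imwrite('pics/w3b.png',np.clip(c.astype(float)*1.2,0,255).astype(np.uint8))"
```

```text
t 7.02 yaw 90.04 pos [ 0.5321 -0.1097  0.258 ] q7 11.5 F [ 0.6 -0.5 -1.4] w 0.0274
d [ 3.97 -0.09  5.8 ] rot [ 0.01 -0.01  0.04]
[288.57934243 142.34411565]
```

View pics/w3b.png

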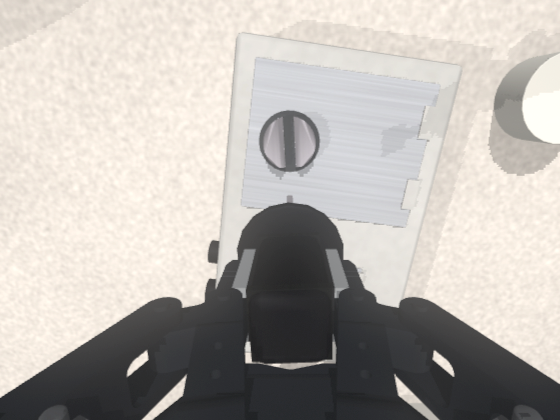

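Run:
```python
from h import *
c,K,T=load('wrist');g=c.mean(2).astype(np.uint8)
z=cv2.resize(g[100:180,250:330],None,fx=6,fy=6,interpolation=cv2.INTER_CUBIC)
h=cv2.HoughCircles(z,cv2.HOUGH_GRADIENT,1,200,param1=100,param2=15,minRadius=150,maxRadius=200)
q=h[0][0];uv=(250+(q[0]+.5)/6-.5,100+(q[1]+.5)/6-.5);print("head",uv,q[2]/6,onplane(K,T,uv,.089))
for v in range(116,168,6): print(v,g[v,276:304:2])
m=(g<75)&(np.hypot(*(np.indices(g.shape)[::-1]-np.array(uv)[:,None,None]))<24)
ys,xs=np.where(m); l=cv2.fitLine(np.float32(np.c_[xs,ys]),cv2.DIST_HUBER,0,.01,.01).ravel();print(l,len(xs))
for Z in(.075,.089):
  a=onplane(K,T,(l[2]+20*l[0],l[3]+20*l[1]),Z);b=onplane(K,T,(l[2]-20*l[0],l[3]-20*l[1]),Z);d=b-a
  print(Z,(a+b)/2,np.degrees(np.arctan2(d[1],d[0])))
```

```text
head (np.float32(288.83334), np.float32(140.0)) 30.0 [ 0.53143003 -0.06789865  0.089     ]
116 [86 85 87 91 84 82 81 81 82 98 89 82 80 80]
122 [127 121 120 110  82  83  81  83  85 118 127 128 134 149]
128 [133 125 121 116  82  83  82  81  86 113 126 130 139 139]
134 [137 131 119 120  81  83  83  82  84 108 126 131 143 144]
140 [142 138 121 119  89  83  83  83  83 103 127 133 147 149]
146 [148 145 126 120 101  83  83  83  86 102 125 137 149 153]
152 [155 152 135 122 106  84  84  83  85  93 126 139 153 157]
158 [160 157 140 127 110  84  84  84  84  84 126 142 156 162]
164 [162 163 153 133 118  85  85  85  86  88 139 144 159 166]Traceback (most recent call last):
  File "<stdin>", line 8, in <module>
cv2.error: OpenCV(4.12.0) /io/opencv/modules/imgproc/src/linefit.cpp:50: error: (-215:Assertion failed) count > 0 in function 'fitLine2D_wods'
```

Run:
```python
from h import *
c,K,T=load('wrist');g=c.mean(2)
uv=np.array([289.2,140.5])
m=(g<100)&(np.hypot(*(np.indices(g.shape)[::-1]-uv[:,None,None]))<22)
ys,xs=np.where(m); l=cv2.fitLine(np.float32(np.c_[xs,ys]),cv2.DIST_HUBER,0,.01,.01).ravel();print(l,len(xs))
s=-np.sign(l[1])
for Z in(.075,.089):
  a=onplane(K,T,(l[2]-s*20*l[0],l[3]-s*20*l[1]),Z);b=onplane(K,T,(l[2]+s*20*l[0],l[3]+s*20*l[1]),Z);d=b-a
  print(Z,(a+b)/2,np.degrees(np.arctan2(d[1],d[0])))
print(onplane(K,T,uv,.089))
# unit left edge for yaw
print(*[onplane(K,T,p,.07) for p in((238,36),(219,275))])
```

```text
[4.5460362e-02 9.9896616e-01 2.8887802e+02 1.4037746e+02] 442
0.075 [ 0.53144632 -0.06986161  0.075     ] 92.66538248281049
0.089 [ 0.53148423 -0.06852693  0.089     ] 92.66538248281078
[ 0.53176293 -0.06834567  0.089     ]
[0.4862381  0.02127113 0.07      ] [ 0.45595769 -0.21366877  0.07      ]
```

Call:
play_rows --steps "1 0.5 0 0.5 0 0 -2.7;1 1 -0.05 1 0 0 0;1 1 0 1.5 0 0 0;1 1 0 1.5 0 0 0;1 0.55 0 1 0 0 0;1 0 0 0.8 0 0 0;1 0 0 0.4 0 0 0;1 0 0 0 0 0 0;1 0 0 0 0 0 0;1 0 0 0 0 0 0"

```text
t: 7.9
ee_pos: [0.5305, -0.07, 0.1918]
eef_rot: [[-0.047, 0.999, 0.001], [0.999, 0.047, -0.0], [-0.0, 0.001, -1.0]]
force: [-0.0, 0.3, -1.0]
width: 0.0271
gripper_force: 67.6
```

```bash
python3 -c "
from h import *
delta([.5316,-.069,.165],92.7)"
```

```text
t 7.9 yaw 92.67 pos [ 0.5305 -0.07    0.1918] q7 10.5 F [-0.   0.3 -1. ] w 0.0271
d [0.1  0.12 2.68] rot [ 0.08  0.01 -0.03]
```

Call:
play_rows --steps "1 0 0.1 0 0 0 0;1 0 0 0.3 0 0 0;1 0 0 0.4 0 0 0;1 0 0 0.4 0 0 0;1 0 0 0.4 0 0 0;1 0 0 0.4 0 0 0;1 0 0 0.4 0 0 0;1 0 0 0.3 0 0 0;1 0 0 0 0 0 0;1 0 0 0 0 0 0"

```text
t: 8.73
ee_pos: [0.5308, -0.0693, 0.1648]
eef_rot: [[-0.048, 0.999, -0.0], [0.999, 0.048, -0.0], [0.0, -0.0, -1.0]]
force: [-0.4, -0.2, -0.7]
width: 0.0272
gripper_force: 67.6
```

```bash
python3 -c "
from h import *
delta([.5316,-.07,.165],92.7)
a=cv2.imread('pics/w3.png')
c,K,T=snap('side');u,v=map(int,proj(K,T,[.5316,-.069,.089]))
cv2.imwrite('pics/in.png',np.clip(cv2.resize(c[v-50:v+30,u-60:u+60],None,fx=5,fy=5,interpolation=cv2.INTER_CUBIC).astype(float)*1.4,0,255).astype(np.uint8))"
```

```text
t 8.73 yaw 92.73 pos [ 0.5308 -0.0693  0.1648] q7 11.3 F [-0.4 -0.2 -0.7] w 0.0272
d [-0.08  0.08 -0.02] rot [-0.02 -0.    0.03]
```

View pics/in.png

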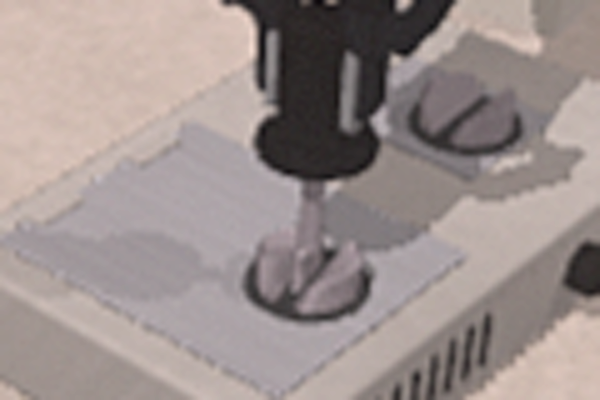

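The blade stands in the larger head's slot, at about (310,270) in the crop, without contact force. Turning anticlockwise.

Call:
play_rows --steps "1 0 0 0 0 0 -4;1 0 0 0 0 0 -6;1 0 0 0 0 0 -6;1 0 0 0 0 0 -6;1 0 0 0 0 0 -6;1 0 0 0 0 0 -6;1 0 0 0 0 0 -6;1 0 0 0 0 0 -6;1 0 0 0 0 0 -6;1 0 0 0 0 0 -6"

```text
t: 9.62
ee_pos: [0.5305, -0.0698, 0.1652]
eef_rot: [[-0.875, 0.485, -0.001], [0.485, 0.875, -0.0], [0.0, -0.001, -1.0]]
force: [-0.8, -0.3, 0.3]
width: 0.0273
gripper_force: 67.3
```

```bash
python3 -c "
from h import *
delta([.531,-.0693,.165],184)
print(ctrl.get_obs()['moment'])"
```

```text
t 9.62 yaw 150.99 pos [ 0.5305 -0.0698  0.1652] q7 69.0 F [-0.8 -0.3  0.3] w 0.0273
d [-0.02  0.07  0.02] rot [-3.000e-02 -4.000e-02 -3.301e+01]
[-0.24146268  0.43935344 -0.13990133]
```

Call:
play_rows --steps "1 0 0 0 0 0 -5;1 0 0 0 0 0 -5;1 0 0 0 0 0 -5;1 0 0 0 0 0 -5;1 0 0 0 0 0 -4;1 0 0 0 0 0 -4;1 0 0 0 0 0 -3;1 0 0 0 0 0 -2;1 0 0 0 0 0 0;1 0 0 0 0 0 0"

```text
t: 10.45
ee_pos: [0.5305, -0.0702, 0.1652]
eef_rot: [[-0.998, -0.063, -0.001], [-0.063, 0.998, -0.001], [0.001, -0.001, -1.0]]
force: [-2.0, -1.4, 0.6]
width: 0.0275
gripper_force: 67.5
```

```bash
python3 -c "
from h import *
delta([.531,-.0693,.165],184)
print(ctrl.get_obs()['moment'])"
```

```text
t 10.45 yaw -176.37 pos [ 0.5305 -0.0702  0.1652] q7 101.4 F [-2.  -1.4  0.6] w 0.0275
d [-0.06  0.09  0.02] rot [-0.05 -0.05 -0.37]
[-0.71996352  0.6375627  -0.01333751]
```

Call:
play_rows --steps "1 0 0 0 0 0 -3;1 0 0 0 0 0 0;1 0 0 0 0 0 5;1 0 0 0 0 0 6;1 0 0 0 0 0 0;1 0 0 -0.5 0 0 0;1 0 0 -1 0 0 0;1 0 0 -1.5 0 0 0;1 0 0 -2 0 0 0;1 0 0 -2 0 0 0"

```text
t: 11.28
ee_pos: [0.5311, -0.0687, 0.2366]
eef_rot: [[-0.997, 0.073, 0.001], [0.073, 0.997, 0.001], [-0.001, 0.001, -1.0]]
force: [1.0, 0.2, -1.1]
width: 0.0274
gripper_force: 68.2
```

Call:
play_rows --steps "1 0 0 -1.5 0 0 0;1 0 0 0 0 0 0;1 -5 0 0 0 0 0;1 0 0 0 0 0 0;1 0 0 0 0 0 0;1 0 0 0 0 0 0;1 0 0 0 0 0 0;1 0 0 0 0 0 0;1 0 0 0 0 0 0;1 0 0 0 0 0 0"

```text
t: 12.12
ee_pos: [0.5722, -0.0724, 0.2507]
eef_rot: [[-0.997, 0.074, 0.001], [0.074, 0.997, 0.001], [-0.001, 0.001, -1.0]]
force: [-0.0, -0.5, -0.8]
width: 0.0274
gripper_force: 68.3
```

Run:
```python
from h import *
delta([.524,.2979,.255],165)
c,K,T=snap('wrist','w4.png');u,v=proj(K,T,[.5316,-.069,.089]);print(u,v)
u0,v0=int(u)-60,max(0,int(v)-50)
cv2.imwrite('pics/w4c.png',cv2.resize(c[v0:v0+100,u0:u0+120],None,fx=5,fy=5))
```

```text
t 12.12 yaw 175.73 pos [ 0.5722 -0.0724  0.2507] q7 94.1 F [-0.  -0.5 -0.8] w 0.0274
d [ 7.57 36.57 -0.4 ] rot [ 0.06  0.07 10.73]
290.2770001877558 141.21507978066555
```

View pics/w4c.png

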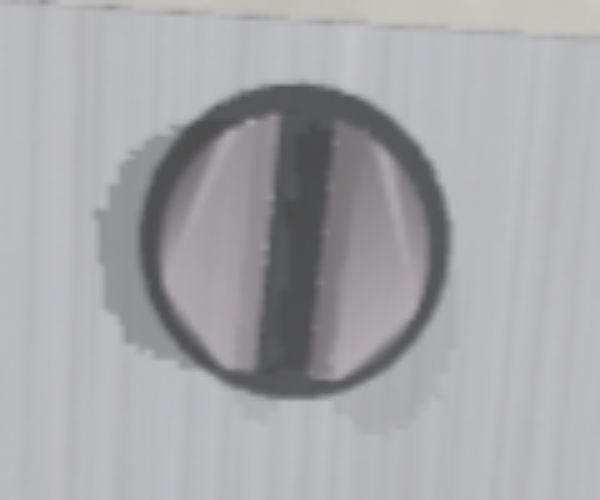

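The slot now lies about 4° off vertical in the image, so its yaw is about 172°, roughly 89° of joint angle, which is the stop. Returning to the stand.

Call:
play_rows --steps "1 0.4 2 0 0 0 0;1 0.8 3.9 0 0 0 0;1 0.8 3.9 0 0 0 0;1 0.8 3.9 0 0 0 0;1 0.8 3.9 0 0 0 0;1 0.8 3.9 0 0 0 0;1 0.8 3.9 0 0 0 0;1 0.8 3.9 0 0 0 0;1 0.8 3.9 0 0 0 0;1 0.5 2 0 0 0 3"

```text
t: 13.0
ee_pos: [0.5235, 0.2906, 0.2501]
eef_rot: [[-0.993, 0.12, -0.001], [0.12, 0.993, 0.003], [0.001, 0.003, -1.0]]
force: [-0.4, 2.3, -0.7]
width: 0.0274
gripper_force: 68.3
```

Call:
play_rows --steps "1 0.1 1.2 0 0 0 5;1 0 0 0 0 0 2.7;1 0 0 0 0 0 0;1 0 0 0 0 0 0;1 0 0 0 0 0 0;1 0 0 0 0 0 0;1 0 0 0 0 0 0;1 0 0 0 0 0 0;1 0 0 0 0 0 0;1 0 0 0 0 0 0"

```text
t: 13.83
ee_pos: [0.5264, 0.296, 0.25]
eef_rot: [[-0.966, 0.258, 0.0], [0.258, 0.966, 0.0], [-0.0, 0.0, -1.0]]
force: [0.2, -0.2, -1.2]
width: 0.0281
gripper_force: 68.2
```

```bash
python3 -c "
from h import *
delta([.5241,.2979,.185],165)"
```

```text
t 13.83 yaw 165.02 pos [0.5264 0.296  0.25  ] q7 45.6 F [ 0.2 -0.2 -1.2] w 0.0281
d [0.28 0.12 6.5 ] rot [0.01 0.   0.02]
```

Call:
play_rows --steps "1 0.28 0.12 0 0 0 0;1 0 0 1 0 0 0;1 0 0 1.5 0 0 0;1 0 0 2 0 0 0;1 0 0 2 0 0 0;1 0 0 2 0 0 0;1 0 0 2 0 0 0;1 0 0 1.5 0 0 0;1 0 0 1 0 0 0;1 0 0 0 0 0 0"

```text
t: 14.67
ee_pos: [0.5222, 0.2972, 0.1169]
eef_rot: [[-0.966, 0.258, -0.004], [0.258, 0.966, -0.003], [0.003, -0.004, -1.0]]
force: [-0.7, -0.5, -1.2]
width: 0.0275
gripper_force: 68.3
```

```bash
python3 -c "
from h import *
delta([.5241,.2979,.1035],165)"
```

```text
t 14.67 yaw 165.05 pos [0.5222 0.2972 0.1169] q7 46.3 F [-0.7 -0.5 -1.2] w 0.0275
d [-0.17  0.13  1.34] rot [-0.22 -0.19  0.05]
```

Call:
play_rows --steps "1 0 0 0 0 0 0;1 0 0 0.4 0 0 0;1 0 0 0.4 0 0 0;1 0 0 0.3 0 0 0;1 0 0 0.2 0 0 0;1 0 0 0 0 0 0;1 0 0 0 0 0 0;1 0 0 0 0 0 0;1 0 0 0 0 0 0;1 0 0 0 0 0 0"

```text
t: 15.5
ee_pos: [0.5241, 0.2981, 0.1072]
eef_rot: [[-0.966, 0.258, 0.0], [0.258, 0.966, 0.0], [-0.0, 0.0, -1.0]]
force: [0.6, -0.2, -0.8]
width: 0.0273
gripper_force: 68.3
```

Call:
play_rows --steps "1 0 0 0.2 0 0 0;1 0 0 0.1 0 0 0;1 0 0 0.1 0 0 0;1 0 0 0 0 0 0;1 0 0 0 0 0 0;1 0 0 0 0 0 0;1 0 0 0 0 0 0;1 0 0 0 0 0 0;1 0 0 0 0 0 0;1 0 0 0 0 0 0"

```text
t: 16.33
ee_pos: [0.524, 0.298, 0.1031]
eef_rot: [[-0.966, 0.258, -0.0], [0.258, 0.966, 0.0], [0.0, 0.0, -1.0]]
force: [-1.6, -0.8, 1.8]
width: 0.0274
gripper_force: 68.4
```

Contact, so the guard is seated. Releasing and retreating.

Call:
play_rows --steps "3.5 0 0 0 0 0 0;4.5 0 0 0 0 0 0;6 0 0 0 0 0 0;6.5 0 0 0 0 0 0;6.5 0 0 0 0 0 0;6.5 0 0 0 0 0 0;6.5 0 0 -0.5 0 0 0;6.5 0 0 -1.5 0 0 0;6.5 0 0 -2.5 0 0 0;6.5 0 0 -3 0 0 0"

```text
t: 17.17
ee_pos: [0.5228, 0.2974, 0.1774]
eef_rot: [[-0.966, 0.258, -0.003], [0.258, 0.966, -0.002], [0.002, -0.003, -1.0]]
force: [-0.2, 0.7, 0.2]
width: 0.065
gripper_force: 0.0
```

Call:
play_rows --steps "6.5 0 0 -3 0 0 0;6.5 0 0 -3 0 0 0;6.5 0 0 -2 0 0 0;6.5 2 0 0 0 0 0;6.5 4 0 0 0 0 0;6.5 2 0 0 0 0 0;6.5 0 0 0 0 0 0;6.5 0 0 0 0 0 0;6.5 0 0 0 0 0 0;6.5 0 0 0 0 0 0"

```text
t: 18.0
ee_pos: [0.4479, 0.3179, 0.2582]
eef_rot: [[-0.966, 0.26, 0.001], [0.26, 0.966, -0.0], [-0.001, 0.0, -1.0]]
force: [0.7, -0.2, -1.3]
width: 0.0649
gripper_force: 0.0
```

Run:
```python
from h import *
delta([.5241,.2979,.25],165)
c,K,T=snap('side');a=cv2.resize(c[250:380,150:270],None,fx=3.5,fy=3.5)
c,K,T=snap('wrist');b=cv2.resize(c,None,fx=.68,fy=.68)
g=c.mean(2)
b=cv2.copyMakeBorder(b,0,a.shape[0]-b.shape[0],0,0,0);d=np.hstack([a,b])[:, :800]
cv2.imwrite('pics/end.png',d)
print(proj(K,T,[.523,.298,.151]),proj(K,T,[.523,.298,.091]),d.shape)
```

```text
t 18.0 yaw 164.92 pos [0.4479 0.3179 0.2582] q7 37.7 F [ 0.7 -0.2 -1.3] w 0.0649
d [-7.88  0.06  0.82] rot [ 0.    0.05 -0.08]
[290.42870236 292.48008435] [290.30711458 260.79828525] (455, 800, 3)
```

View pics/end.png

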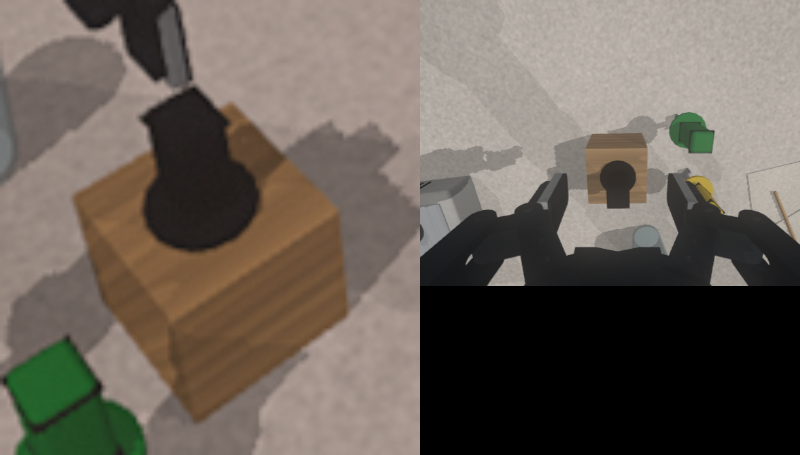

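The driver stands upright in its stand, guard flat on the wood (about (202,205) in the left crop), and the gripper is clear of it. Handing in.

```bash
python3 -c "
from h import *
print(ctrl.job_done())"
```

```text
the job is handed in; nothing more can be done
None
```

The job is handed in at about 18 s: I turned the larger cover's fastener about 89° to its stop, did not touch the smaller one, and stood the screwdriver back upright in its stand and let go; the hand-in returned no verdict.

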